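# Sort the small desk things into their places

## Robot

A 7-joint arm with a two-finger parallel gripper is mounted at the origin on a cart in front of the work surface, level with it; the furniture and walls round the work are solid. World frame = base frame: x ahead of the robot, y to its left, z up, the work surface at z = 0. Lengths are in m, angles in degrees, forces in N, time in s.
With the tool pointing down it reaches from about 0.425 to 0.875 m from the base axis. Payload 4.7 kg.
Tool frame: the origin (TCP) lies between the finger pads; the fingertips stand 19 mm ahead of it and the grasp point (between the pads) is the TCP; x points along the fingers, z is the direction in which the jaws open and shut, and the axes are right-handed (so a half turn about x gives the same grasp; the last joint's range is limited). The gripper opens to 87 mm and grips with 3 to 60 N. Pads are 19 mm wide; open, the fingers measure 117 mm over their backs; the gripper's body (75 mm by 190 mm) begins 51 mm behind the grasp point.
Start: joints at [-70.755, 18.392, -4.016, 83.108, 1.295, 78.541, -3.26], TCP at [0.206, 0.617, 0.242] pointing down, gripper open.
Joint ranges: [-163.93, 163.93], [-17.29, 119.83], [-79.2, 71.16], [3.27, 140.29], [-89.18, 269.18], [5.43, 117.66], [-154.24, 154.24]. Speed limits (degrees/s): [147.25, 147.25, 180, 180, 180, 180, 180].

## Interface

Orientations are given as [roll, pitch, yaw] about the fixed x, y, z axes, in that order (R = Rz(yaw) Ry(pitch) Rx(roll)).
In Python, from cell import monitor, read_camera, camera_model, env, regions_of gives the robot as it stands. The module is installed in compiled form; this text tells all that it offers.
- The arm moves only by the tool step_arm, never from a script. Its argument "deltas" is a list of rows, each a list of 5 numbers: the gripper's target within -1 to 1 (fully open at 1, half-way at 0, shut at -1), then the shift along the tool's x, y, z in m, then the turn about the tool's x in degrees. A call has 1 to 12 rows; each row is the pose to reach, as a shift and turn from the pose commanded when the call began, along the tool's axes at that moment; what a row does not reach only later rows make up. A row lasts 1/8 s, in which the tool goes at most 62.5 mm and 10.7 degrees, less where a joint would pass 70% of its speed; a pose out of reach is approached as far as the arm can. A call with a gripper value outside its range is refused whole. The fingers move at their own pace and stop on an object; "newtons" is the grip in N (left out, the last holds). Time passes only in rows, so rows that repeat a pose let the fingers close. It gives the time, the measured TCP pose, the force and the opening at its end, in the units of the state.
- monitor.get_obs(): the state, without advancing time (a new reading comes with each control period).
- read_camera(name): name is "scene" or "side" or "wrist"; returns (picture, depth): 384x512x3 uint8, red, green, blue; 384x512 float32, m along the optical axis (not along the pixel's ray), 0 where there is no reading.
- camera_model(name): a dict with "fx", "fy", "cx", "cy" (pixels), "k1" (the pictures are not rectified: a ray, as slopes to the right and down, at radius r is drawn at 1 + k1 r^2 times it, then the intrinsics apply), "xyz" and "attitude" of the camera in the world. Camera axes: x right, y down, z forward; pixel columns grow to the right and rows downward; lengths in m; the calibration is good to about 2 mm. A picture is of the moment at which its call begins: read the wrist's pose just before it. camera_model takes no time and is no camera call; for the wrist camera it gives the pose at the moment of the call.
- env.sign_off(): hands the job in, once; it reports no verdict.
Trained networks look in the newest picture that a camera, given by its name, has taken for a name from the list of things; names that differ only in an ending like _2 or _b are one class to them, and where a whole thing is asked for, a point or a joint stands for the part that bears it (a point fixed in the world has none). Each returns a list of dicts, best first, with "p" (0 to 1); they miss things now and then, are a little off and sometimes report something else, mostly with a low value. They report only what shows in the picture. A call takes as long as a camera call. They do not tell look-alikes from the thing itself.
- regions_of(camera, thing): "pixels" (384x512 bool, what is visible of it) and "pixel" ([column, row] in pixels, amid what is visible of it).
The state is a dict: "time_s": time; "qpos": joint angles; "joint_velocities": joint speeds; "effort": joint torques, N m; "tool_pos": TCP position; "tool_rot": TCP orientation; "force": force on the tool from outside, world axes, zero at the start; "wrist_torque": the same for the moment, N m; "grip_width": finger opening in m.
Only numpy, scipy, OpenCV 4.12 (cv2) and the standard library are available. Lean on these libraries where they do the work, as an engineer would, in place of code of your own. Each camera call takes 0.05 s, during which the arm holds its last target. There are 200 camera calls.

## Task

Sort the loose things on the worktop into the places where they belong: the eraser and the black binder clip side by side in the rectangular wooden tray, each flat on its floor the way it lies now; the memory stick flat in the round wooden dish; and in the dark wooden stand the glue stick upright in the round recess and the rubber stamp upright in the rectangular recess. Do not tip over the glue stick or the stamp on the way, and leave the stapler where it is.

Things in the scene. Friction and masses are not known exactly. Their poses are not given: they have to be found in the camera images.
- eraser: Loose blue eraser with a pale end, 22 x 46 x 13 mm, lying flat. Origin: centre of its underside; x across (22 mm), y along its length, z up.
- binder_clip: Loose black binder clip lying down, a wedge-shaped body 20 mm (x, from -19 to +1 mm) by 32 mm (y) by 20 mm high, a roof-like ridge along y over x = -9 mm, with a thin flat wire handle reaching on to x = +19 mm that can be ignored. Grip it across its two upright end faces (along y, 32 mm wide) at x = -9 mm. Origin: on the underside, 1 mm inside the edge of the body where the handle leaves it; z up.
- usb_stick: Loose memory stick with a metal plug, 18 x 53 x 9 mm, lying flat. Origin: centre of its underside; x across (18 mm), y along its length; the narrower plug (12 mm wide) is the last 13 mm towards -y, so grip at the origin or a little towards +y.
- glue_stick: Loose glue stick, a plain upright cylinder 26 mm in diameter and 90 mm tall. Origin: centre of its underside; z up along its axis.
- rubber_stamp: Loose wooden rubber stamp standing upright, 72 mm tall: base 22 mm (x) by 38 mm (y) and 13 mm high, narrow neck (24 mm or less), turned round handle up to 32 mm in diameter between 35 and 72 mm above the underside; grip the handle about 50 mm up. Origin: centre of its underside; z up.
- tray: Fixed rectangular wooden tray with a cork floor, 100 mm (x) by 150 mm (y) outside and 18 mm high, walls 5 mm thick, inner floor 5 mm above its underside (inside 90 x 140 mm). Origin: centre of its underside; y along the long side. One thing in each half (34 mm either side of the middle along y); lower the fingers opened along x, the inner width there is 90 mm.
- dish: Fixed round wooden dish, 114 mm across at the rim, 16 mm high, wall 4 mm, flaring a little; flat inner floor about 90 mm across, 5 mm above its underside. Origin: centre of its underside. For the memory stick.
- stand: Fixed dark wooden stand block, 80 mm (x) by 150 mm (y), 24 mm high, y along its length. Two recesses in its top, both 14 mm deep (floors 10 mm above the underside): a round one 46 mm in diameter centred at x = 0, y = +36 mm (glue stick), and a rectangular one 44 mm (x) by 60 mm (y) centred at x = 0, y = -34 mm (rubber stamp). Origin: centre of its underside.
- stapler: Bystander: stapler, 36 x 138 x 40 mm, loose, lying to the right of the work; leave it where it is. Origin: centre of its underside, y along its length.
Things that resemble listed ones, but are neither listed nor needed, are in the scene too. What is shaped like the rubber_stamp but red is not meant.

How it is judged:
By the outcome, as a careful person would: the job done as asked, in the order asked, and still so for the second after the job is handed in, with the robot touching nothing.
It also fails if it takes over 115 s, if anything falls off the work surface, if the arm or the gripper's body presses on something with over 40 N, if the wrist force passes 120 N, or if a joint passes its speed limit or range.

## Working session

There is one attempt and no reset: what is moved stays moved. The work goes in short steps, Python scripts to look and compute and a tool call to move; the robot and the scene stay as the last step left them, time stands still between calls to the robot, and variables do not carry over. Pictures are saved under pics/ and viewed, about 12 in all and at most 16, crops included, and the job is handed in when it is done.

Besides the shell and the picture viewer there is one more tool, called after "Request:" as name(argument=value, ...) on one line, values as JSON. step_arm: Moves the arm, as the interface text tells. Its arguments: {"type":"object","properties":{"deltas":{"type":"array"},"newtons":{"type":"number"}},"required":["deltas"]}

```bash
mkdir -p pics; cat > h.py <<'E'
import numpy as np, cv2
from scipy.spatial.transform import Rotation as R
from cell import monitor, read_camera, camera_model, env, regions_of
def model(n):
    m=camera_model(n); a=m["attitude"]
    return m
def rot(m):
    a=np.array(m["attitude"],float)
    return a if a.shape==(3,3) else R.from_euler('xyz',a,degrees=True).as_matrix()
def cloud(m,depth):
    h,w=depth.shape
    u,v=np.meshgrid(np.arange(w),np.arange(h))
    K=np.array([[m["fx"],0,m["cx"]],[0,m["fy"],m["cy"]],[0,0,1]])
    xd=(u-m["cx"])/m["fx"]; yd=(v-m["cy"])/m["fy"]
    x,y=xd.copy(),yd.copy()
    for _ in range(15):
        s=1+m["k1"]*(x*x+y*y); x,y=xd/s,yd/s
    P=np.stack([x*depth,y*depth,depth],-1)
    W=P@rot(m).T+np.array(m["xyz"])
    W[depth<=0]=np.nan
    return W
def proj(m,p):
    q=(np.array(p)-m["xyz"])@rot(m); x,y=q[0]/q[2],q[1]/q[2]; s=1+m["k1"]*(x*x+y*y)
    return m["fx"]*x*s+m["cx"],m["fy"]*y*s+m["cy"]
def save(n,im): cv2.imwrite("pics/"+n+".png",im[...,::-1])
E
python3 - <<'E'
from h import *
o=monitor.get_obs(); print(o["time_s"],o["tool_pos"],o["tool_rot"],o["grip_width"],o["force"])
for n in ["scene","side","wrist"]:
    m=camera_model(n); print(n,m)
    im,d=read_camera(n); save(n+"0",im); np.save(n+"0.npy",d)
    if n!="wrist":
        W=cloud(m,d)
        for t in ["eraser","binder_clip","usb_stick","glue_stick","rubber_stamp","tray","dish","stand","stapler"]:
            for r in regions_of(n,t):
                k=r["pixels"]; w=W[k]; 
                print(n,t,round(r["p"],2),np.round(r["pixel"]),k.sum(),np.round(np.nanmedian(w,0),3),np.round(np.nanpercentile(w[:,2],95),3))
E
```

```text
0.0 [0.20542173 0.61610841 0.24042627] [-177.5806436    89.88555795 -106.01551146] 0.08671273057399578 [-0.22148071 -0.0702474   0.06419134]
scene {'fx': 400.1107347129355, 'fy': 400.1107347129355, 'cx': 255.631520602946, 'cy': 190.38082412372216, 'k1': -0.1300655302947011, 'xyz': array([ 0.95692663, -0.54964573,  1.07619196]), 'attitude': array([-149.1154454 ,   -0.51585905,   47.59531798])}
scene eraser 0.55 [315. 182.] 84 [0.598 0.048 0.013] 0.017
scene binder_clip 0.57 [207. 212.] 43 [ 0.459 -0.267  0.016] 0.023
scene usb_stick 0.6 [245. 191.] 90 [ 0.482 -0.145  0.009] 0.013
scene glue_stick 0.45 [292. 195.] 185 [ 0.6   -0.061  0.061] 0.092
scene rubber_stamp 0.76 [154. 252.] 148 [ 0.467 -0.474  0.064] 0.073
scene rubber_stamp 0.65 [189. 237.] 197 [ 0.495 -0.368  0.054] 0.073
scene rubber_stamp 0.57 [139. 234.] 185 [ 0.39  -0.471  0.063] 0.073
scene tray 0.73 [254. 243.] 1791 [ 0.621 -0.242  0.007] 0.019
scene dish 0.9 [278. 162.] 786 [0.464 0.012 0.007] 0.017
scene stand 0.92 [349. 158.] 887 [0.593 0.186 0.022] 0.028
scene stand 0.41 [278. 163.] 759 [0.464 0.012 0.007] 0.016
sce
[... 578 characters left out ...]
ide rubber_stamp 0.95 [266. 319.] 505 [ 0.46  -0.478  0.056] 0.072
side rubber_stamp 0.83 [269. 265.] 420 [ 0.488 -0.371  0.044] 0.071
side rubber_stamp 0.65 [220. 323.] 458 [ 0.385 -0.477  0.059] 0.072
side tray 0.56 [315. 227.] 2345 [ 0.621 -0.244  0.007] 0.019
side dish 0.86 [238. 160.] 919 [0.468 0.016 0.007] 0.017
side stand 0.72 [273. 120.] 1049 [0.597 0.189 0.021] 0.027
side stapler 0.76 [319. 290.] 1383 [ 0.588 -0.425  0.031] 0.042
wrist {'fx': 299.0978435228817, 'fy': 299.0978435228817, 'cx': 256.5894000868824, 'cy': 190.89633294813308, 'k1': -0.07564193682327106, 'xyz': array([0.12520746, 0.64345932, 0.38371853]), 'attitude': array([1.62326831e+02, 4.68646036e-03, 7.15259017e+01])}
```

```bash
python3 - <<'E'
import cv2
a=cv2.imread("pics/scene0.png")[120:300,110:390]; b=cv2.imread("pics/side0.png")[90:360,140:400]
cv2.imwrite("pics/a.png",cv2.resize(a,None,fx=2.85,fy=2.85,interpolation=cv2.INTER_CUBIC)); cv2.imwrite("pics/b.png",cv2.resize(b,None,fx=2.2,fy=2.2,interpolation=cv2.INTER_CUBIC))
E
```

```text
(no output)
```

View pics/a.png

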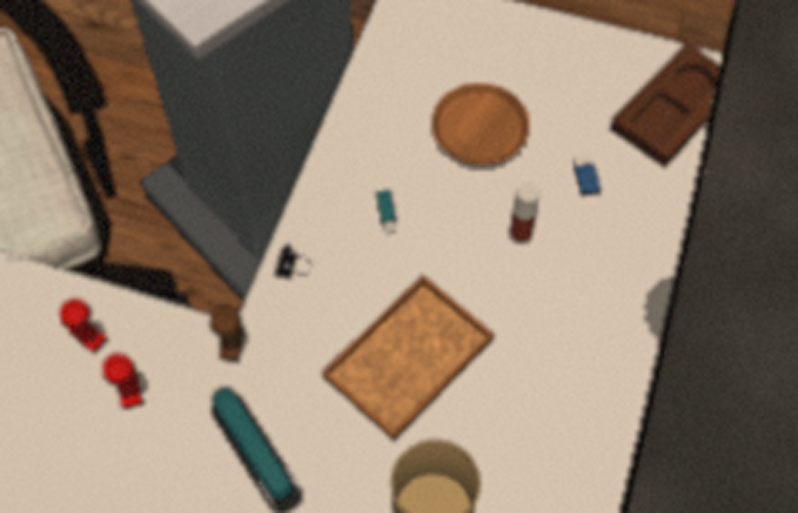

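View pics/b.png

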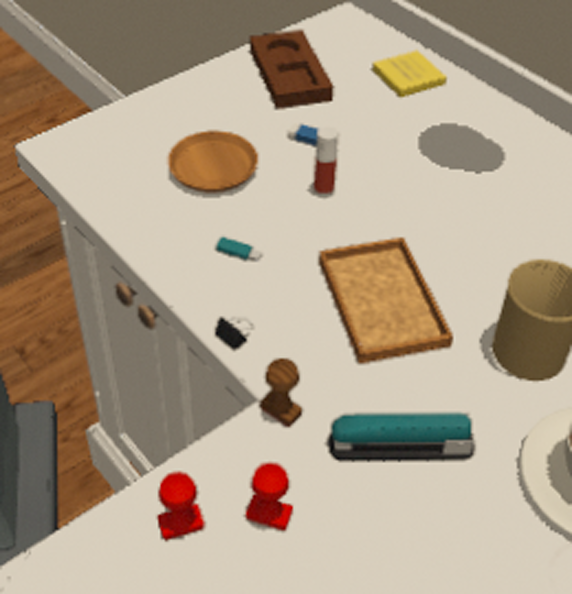

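```bash
cat >> h.py <<'E'
def tool():
    o=monitor.get_obs(); return np.array(o["tool_pos"]),R.from_euler('xyz',o["tool_rot"],degrees=True).as_matrix(),o
def go(p,jaw=None):
    """delta in tool axes to world p, jaw dir (deg, mod 180) ; prints shift and turn"""
    t,M,o=tool(); d=M.T@(np.array(p)-t); z=M[:,2]; cur=np.degrees(np.arctan2(z[1],z[0]))
    tn=0 if jaw is None else -((jaw-cur+90)%180-90)
    print("t",round(o["time_s"],2),"at",np.round(t,4),"jaw",round(cur,1),"w",round(o["grip_width"],4),"F",np.round(o["force"],1),"q7",round(o["qpos"][6]),"| shift",np.round(d,4),"turn",round(tn,1))
E
python3 - <<'E'
from h import *
t,M,o=tool(); print(M.round(3)); go([0.5,0.0,0.36],90)
m=camera_model("wrist"); print(rot(m).round(2))
E
```

```text
[[ 0.    -0.949  0.316]
 [ 0.     0.316  0.949]
 [-1.    -0.     0.   ]]
t 1.05 at [0.2056 0.6166 0.2416] jaw 71.6 w 0.0872 F [-0.4  0.5 -0.4] q7 -3 | shift [-0.1184 -0.4743 -0.4919] turn -18.4
[[ 0.32  0.9   0.29]
 [ 0.95 -0.3  -0.1 ]
 [-0.    0.3  -0.95]]
```

Request:
step_arm(deltas=[[1, -0.118, -0.445, -0.565, -18], [1, -0.118, -0.445, -0.565, -18], [1, -0.118, -0.445, -0.565, -18], [1, -0.118, -0.445, -0.565, -18], [1, -0.118, -0.445, -0.565, -18], [1, -0.118, -0.445, -0.565, -18], [1, -0.118, -0.445, -0.565, -18], [1, -0.118, -0.445, -0.565, -18], [1, -0.118, -0.445, -0.565, -18], [1, -0.118, -0.445, -0.565, -18], [1, -0.118, -0.445, -0.565, -18], [1, -0.118, -0.445, -0.565, -18]])

```text
time_s: 2.55
tool_pos: [0.4494, -0.0635, 0.3605]
tool_rot: [-72.4, 89.9, 17.0]
force: [-0.3, 1.0, 0.8]
grip_width: 0.0869
```

```bash
cat >> h.py <<'E'
def rect(P):
    """centre, long/short size, angle of long axis (deg mod 180) of xy points"""
    (c,(w,h),a)=cv2.minAreaRect((P[:,:2]*1000).astype(np.float32))
    if w<h: w,h,a=h,w,a+90
    return np.round(c,1),round(w,1),round(h,1),round(a%180,1)
E
python3 - <<'E'
from h import *
go([0.45,-0.06,0.36],90)
m=camera_model("wrist"); im,d=read_camera("wrist"); W=cloud(m,d); save("w1",im)
print(m["xyz"])
z=W[...,2]; print("table z",np.nanmedian(z[(abs(z)<.02)]))
for t in ["eraser","binder_clip","usb_stick","glue_stick","rubber_stamp","tray","dish","stand","stapler"]:
    for r in regions_of("wrist",t):
        k=r["pixels"]; w=W[k]; w=w[np.isfinite(w[:,0])]
        if len(w)<5: continue
        zz=np.percentile(w[:,2],90); 
        print(t,round(r["p"],2),np.round(r["pixel"]),k.sum(),np.round(np.median(w,0),3),round(zz,3),rect(w[w[:,2]>0.004]) , rect(w[w[:,2]>zz-0.008]))
E
```

```text
t 2.55 at [ 0.4494 -0.0635  0.3605] jaw 89.4 w 0.0869 F [-0.3  1.   0.8] q7 88 | shift [ 0.0005 -0.0005  0.0035] turn -0.6
[ 0.36448189 -0.06244281  0.50244692]
table z -0.0010856308524307412
eraser 0.81 [319. 226.] 321 [0.591 0.051 0.011] 0.012 (array([592.7,  51.5]), 45.6, 21.7, 147.1) (array([592.7,  51.5]), 45.6, 21.7, 147.1)
binder_clip 0.57 [138. 153.] 228 [ 0.452 -0.261  0.013] 0.018 (array([ 453. , -263.2]), 31.5, 18.1, 125.0) (array([ 454.3, -262.5]), 31.2, 15.1, 124.1)
usb_stick 0.83 [210. 162.] 273 [ 0.476 -0.142  0.007] 0.009 (array([ 477.7, -143. ]), 52.6, 16.9, 145.6) (array([ 477.7, -143. ]), 52.6, 16.9, 145.6)
glue_stick 0.95 [265. 240.] 501 [ 0.585 -0.053  0.066] 0.089 (array([592.8, -53.1]), 25.1, 23.5, 49.5) (array([593.4, -53.1]), 23.2, 22.0, 179.4)
glue_stick 0.36 [137. 151.] 206 [ 0.453 -0.263  0.014] 0.019 (array([ 453.2, -263.2]), 31.2, 17.9, 125.0) (array([ 454.3, -262.5]), 31.2, 15.1, 124.1)
rubber_stamp 0.68 [ 17. 160.] 588 [ 0.458 -0.464  0.03 ] 0.067 (array([ 461.6, -468.6]), 39.0, 26.8, 154.7) (array([ 460.3, -464.6]), 28.2, 17.4, 176.2)
rubber_stamp 0.6
[... 315 characters left out ...]
 0.604 -0.249  0.005] 0.016 (array([ 583.2, -187.4]), 294.8, 157.5, 124.7) (array([ 583. , -187.1]), 294.1, 157.5, 124.7)
dish 0.93 [302. 160.] 3531 [0.468 0.011 0.004] 0.014 (array([468.,  10.]), 112.0, 108.9, 89.7) (array([468.,  10.]), 112.0, 108.9, 89.7)
stand 0.71 [399. 230.] 3558 [0.593 0.193 0.021] 0.024 (array([597.2, 198.7]), 151.4, 80.7, 95.6) (array([597.4, 198.7]), 151.4, 80.2, 95.7)
stand 0.33 [158. 235.] 2694 [ 0.604 -0.25   0.005] 0.016 (array([ 550.2, -221.2]), 272.3, 168.9, 165.6) (array([ 549.5, -221. ]), 270.9, 168.9, 165.6)
stapler 0.97 [ 68. 222.] 1309 [ 0.568 -0.407  0.028] 0.039 (array([ 487.1, -297. ]), 365.3, 88.1, 127.8) (array([ 485.7, -292.2]), 359.2, 68.6, 125.3)
```

View pics/w1.png

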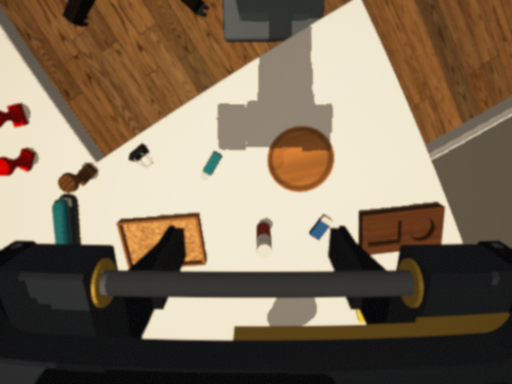

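```bash
python3 - <<'E'
from h import *
def comp(k):
    n,l,s,_=cv2.connectedComponentsWithStats(k.astype(np.uint8)); return l==1+np.argmax(s[1:,4])
for n in ["side","scene"]:
    m=camera_model(n); im,d=read_camera(n); W=cloud(m,d); z=W[...,2]
    print(n,"table",np.nanmedian(z[abs(z)<.02]))
    for t in ["tray","stand","stapler"]:
        r=regions_of(n,t)
        if not r: continue
        k=comp(r[0]["pixels"]&np.isfinite(z)&(z>-.02)&(z<.06)); w=W[k]
        med=np.median(w,0); w=w[np.linalg.norm(w[:,:2]-med[:2],axis=1)<.1]
        print(t,rect(w),np.percentile(w[:,2],[10,50,90]).round(3))
        if t=="stand":
            c,a=(np.array([.5974,.1987]),np.radians(95.6)); yv=np.array([np.cos(a),np.sin(a)]); xv=np.array([yv[1],-yv[0]])
            L=w[:,:2]-c; l=np.c_[L@xv,L@yv]; f=w[:,2]<.015
            g=f&(abs(l[:,0])<.035)&(abs(l[:,1])<.07)
            for s in (1,-1):
                q=l[g&(l[:,1]*s>0.004)]; print(" recess",s,len(q),np.percentile(q,[3,50,97],axis=0).round(3).tolist() if len(q) else None)
E
```

```text
side table 0.000952995759089359
tray (array([ 625. , -233.2]), 171.1, 111.9, 94.7) [0.004 0.007 0.017]
stand (array([596.9, 196.2]), 155.4, 82.2, 96.6) [0.009 0.023 0.027]
 recess 1 53 [[-0.014, 0.035], [0.004, 0.049], [0.022, 0.062]]
 recess -1 107 [[-0.015, -0.044], [0.004, -0.024], [0.023, -0.005]]
stapler (array([ 593.6, -418.6]), 134.2, 53.2, 161.1) [0.006 0.031 0.042]
scene table 0.0010277739963815424
tray (array([ 622.7, -241.8]), 149.7, 98.4, 95.0) [0.004 0.007 0.016]
stand (array([595.7, 198.9]), 155.3, 87.9, 95.5) [0.009 0.022 0.027]
 recess 1 94 [[-0.024, 0.026], [-0.003, 0.042], [0.016, 0.06]]
 recess -1 153 [[-0.022, -0.052], [-0.002, -0.03], [0.017, -0.006]]
stapler (array([ 590. , -416.1]), 152.2, 40.1, 172.3) [0.004 0.036 0.042]
```

```bash
python3 - <<'E'
from h import *
go([0.586,0.056,0.14],57); go([0.586,0.056,0.021],57)
E
```

```text
t 3.45 at [ 0.4491 -0.0601  0.3596] jaw 89.6 w 0.0869 F [ 0.3  0.5 -0.5] q7 88 | shift [ 0.2196 -0.136   0.1171] turn 32.6
t 3.45 at [ 0.4491 -0.0601  0.3596] jaw 89.6 w 0.0869 F [ 0.3  0.5 -0.5] q7 88 | shift [ 0.3386 -0.136   0.1171] turn 32.6
```

Request:
step_arm(deltas=[[0.15, 0.22, -0.136, 0.117, 32.5], [0.15, 0.22, -0.136, 0.117, 32.5], [0.15, 0.22, -0.136, 0.117, 32.5], [0.15, 0.22, -0.136, 0.117, 32.5], [0.15, 0.22, -0.136, 0.117, 32.5], [0.15, 0.22, -0.136, 0.117, 32.5]], newtons=20)

```text
time_s: 4.2
tool_pos: [0.5848, 0.0571, 0.1367]
tool_rot: [145.5, 89.7, -157.3]
force: [0.2, -0.1, 0.3]
grip_width: 0.0508
```

```bash
python3 - <<'E'
from h import *
go([0.586,0.056,0.021],57)
m=camera_model("wrist"); im,d=read_camera("wrist"); W=cloud(m,d); save("w2",im)
for t in ["eraser","glue_stick"]:
    for r in regions_of("wrist",t):
        w=W[r["pixels"]]; w=w[np.isfinite(w[:,0])]
        zz=np.percentile(w[:,2],90)
        print(t,round(r["p"],2),np.round(r["pixel"]),len(w),round(zz,3),rect(w[w[:,2]>max(0.004,zz-0.02)]))
go([0.586,0.056,0.021],57)
E
```

```text
t 4.2 at [0.5848 0.0571 0.1367] jaw 57.2 w 0.0508 F [ 0.2 -0.1  0.3] q7 57 | shift [ 0.1157 -0.002   0.0003] turn 0.2
eraser 0.65 [256. 196.] 1136 0.012 (array([593.1,  52.1]), 45.1, 21.4, 147.8)
glue_stick 0.94 [175. 249.] 367 0.037 (array([569.9,   3.2]), 106.0, 15.2, 113.3)
t 4.35 at [0.5863 0.0548 0.141 ] jaw 57.0 w 0.0502 F [0.9 0.4 0.5] q7 57 | shift [0.12   0.0011 0.0007] turn -0.0
```

View pics/w2.png

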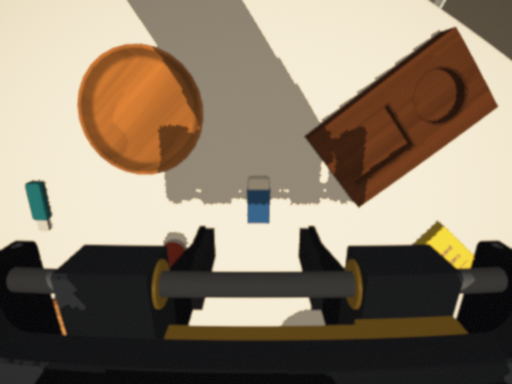

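Request:
step_arm(deltas=[[0.15, 0.05, 0, 0, 0], [0.15, 0.1, 0, 0, 0], [0.15, 0.119, 0, 0, 0], [0.15, 0.119, 0, 0, 0], [-1, 0.119, 0, 0, 0], [-1, 0.119, 0, 0, 0], [-1, 0.119, 0, 0, 0], [-1, 0.119, 0, 0, 0]], newtons=20)

```text
time_s: 5.35
tool_pos: [0.5862, 0.056, 0.021]
tool_rot: [-27.5, 90.0, 29.6]
force: [0.2, 0.1, 1.0]
grip_width: 0.0209
```

Request:
step_arm(deltas=[[-1, -0.06, 0, 0, 0], [-1, -0.12, 0, 0, 0], [-1, -0.15, -0.02, -0.02, 0], [-1, -0.15, -0.166, -0.196, 52], [-1, -0.15, -0.166, -0.196, 52], [-1, -0.15, -0.166, -0.196, 52], [-1, -0.15, -0.166, -0.196, 52], [-1, -0.15, -0.166, -0.196, 52], [-1, -0.15, -0.166, -0.196, 52]])

```text
time_s: 6.48
tool_pos: [0.6185, -0.1992, 0.1701]
tool_rot: [-176.3, 90.0, -171.2]
force: [-0.1, 0.4, -0.7]
grip_width: 0.0211
```

```bash
python3 - <<'E'
from h import *
go([0.618,-0.199,0.027],5)
m=camera_model("wrist"); im,d=read_camera("wrist"); W=cloud(m,d); save("w3",im)
for t in ["tray"]:
    for r in regions_of("wrist",t):
        w=W[r["pixels"]]; w=w[np.isfinite(w[:,0])]; w=w[(w[:,2]>-.01)&(w[:,2]<.03)]
        print(t,round(r["p"],2),np.round(r["pixel"]),len(w),rect(w),rect(w[w[:,2]>.012]))
go([0.618,-0.199,0.027],5)
E
```

```text
t 6.47 at [ 0.6185 -0.1992  0.1701] jaw 5.1 w 0.0211 F [-0.1  0.4 -0.7] q7 35 | shift [ 0.1431  0.0002 -0.0004] turn 0.1
tray 0.79 [258. 188.] 7767 (array([ 619.1, -221.2]), 114.2, 100.1, 95.3) (array([ 619.1, -220.7]), 113.1, 100.1, 95.3)
t 6.58 at [ 0.6189 -0.1979  0.1703] jaw 5.3 w 0.0209 F [-0.4 -0.1 -0.2] q7 35 | shift [ 0.1433 -0.0011 -0.0009] turn 0.3
```

View pics/w3.png

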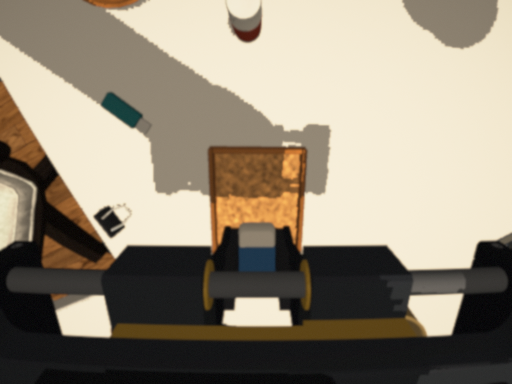

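Request:
step_arm(deltas=[[-1, 0.06, 0, 0, 0], [-1, 0.12, 0, 0, 0], [-1, 0.143, 0, 0, 0], [-1, 0.143, 0, 0, 0], [-1, 0.1435, 0, 0, 0], [0, 0.1435, 0, 0, 0], [0, 0.1435, 0, 0, 0], [0, 0.1, 0, 0, 0], [0, 0.04, 0, 0, 0], [0, -0.02, 0, 0, 0], [0, -0.02, 0, 0, 0]])

```text
time_s: 7.95
tool_pos: [0.6215, -0.2007, 0.1968]
tool_rot: [-16.4, 89.4, -11.4]
force: [0.3, 0.4, -0.5]
grip_width: 0.0434
```

```bash
python3 - <<'E'
from h import *
go([0.454,-0.263,0.12],124.5);go([0.454,-0.263,0.022],124.5)
E
```

```text
t 7.95 at [ 0.6215 -0.2007  0.1968] jaw 5.1 w 0.0434 F [ 0.3  0.4 -0.5] q7 35 | shift [ 0.0752 -0.0471 -0.1731] turn 60.6
t 7.95 at [ 0.6215 -0.2007  0.1968] jaw 5.1 w 0.0434 F [ 0.3  0.4 -0.5] q7 35 | shift [ 0.1732 -0.0468 -0.1741] turn 60.6
```

Request:
step_arm(deltas=[[0.4, 0.04, -0.047, -0.173, 60.5], [0.4, 0.04, -0.047, -0.173, 60.5], [0.4, 0.04, -0.047, -0.173, 60.5], [0.4, 0.04, -0.047, -0.173, 60.5], [0.4, 0.04, -0.047, -0.173, 60.5], [0.4, 0.04, -0.047, -0.173, 60.5], [0.4, 0.04, -0.047, -0.173, 60.5]])

```text
time_s: 8.82
tool_pos: [0.4502, -0.2607, 0.15]
tool_rot: [-147.1, 90.0, 157.5]
force: [0.2, 0.7, 0.4]
grip_width: 0.0607
```

```bash
python3 - <<'E'
from h import *
m=camera_model("wrist"); im,d=read_camera("wrist"); W=cloud(m,d); save("w4",im)
for t in ["binder_clip","eraser","tray"]:
    for r in regions_of("wrist",t):
        w=W[r["pixels"]]; w=w[np.isfinite(w[:,0])]; w=w[(w[:,2]<.03)]
        if len(w)<9: continue
        print(t,round(r["p"],2),np.round(r["pixel"]),len(w),np.percentile(w[:,2],90).round(3),rect(w[w[:,2]>.005]),rect(w[w[:,2]>.012]))
go([0.454,-0.263,0.021],124.5)
E
```

```text
binder_clip 0.76 [264. 180.] 662 0.019 (array([ 460.8, -259.9]), 32.9, 31.4, 34.2) (array([ 457.4, -262.2]), 31.0, 17.1, 122.5)
eraser 0.82 [327.   6.] 469 0.017 (array([ 611.2, -219. ]), 33.9, 13.9, 122.1) (array([ 611.6, -220.6]), 31.3, 13.5, 124.8)
tray 0.7 [367.  36.] 13281 0.016 (array([ 620.8, -240.3]), 150.0, 100.2, 94.9) (array([ 620.7, -240.2]), 150.0, 100.1, 95.0)
t 9.03 at [ 0.4504 -0.2609  0.1503] jaw -55.4 w 0.0612 F [-0.7  0.6 -0.6] q7 -18 | shift [0.1293 0.0017 0.0038] turn 0.1
```

View pics/w4.png

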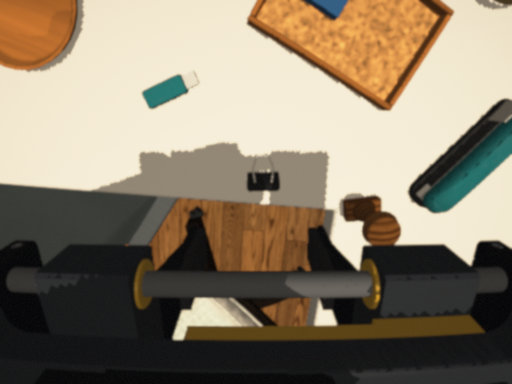

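```bash
python3 - <<'E'
from h import *
m=camera_model("wrist"); im,d=read_camera("wrist"); W=cloud(m,d)
for p in [(100,215),(150,225),(230,220),(320,225),(200,200)]: print(p,W[p[1],p[0]].round(3))
go([0.4555,-0.2635,0.021],124.5)
E
```

```text
(100, 215) [ 0.109 -0.065 -0.319]
(150, 225) [-0.051 -0.149 -0.663]
(230, 220) [ 0.086 -0.387 -0.762]
(320, 225) [ 0.48  -0.285  0.131]
(200, 200) [ 0.09  -0.25  -0.762]
t 9.07 at [ 0.4505 -0.2609  0.1504] jaw -55.4 w 0.0611 F [ 0.4 -0.4  0. ] q7 -18 | shift [0.1294 0.0027 0.005 ] turn 0.1
```

Request:
step_arm(deltas=[[0.4, 0.05, 0.003, 0.005, 0], [0.4, 0.1, 0.003, 0.005, 0], [0.4, 0.129, 0.003, 0.005, 0], [0.4, 0.129, 0.003, 0.005, 0], [-1, 0.129, 0.003, 0.005, 0], [-1, 0.129, 0.003, 0.005, 0], [-1, 0.129, 0.003, 0.005, 0], [-1, 0.129, 0.003, 0.005, 0]], newtons=20)

```text
time_s: 10.07
tool_pos: [0.456, -0.2632, 0.0217]
tool_rot: [73.5, 90.0, 18.1]
force: [1.3, 1.3, -0.3]
grip_width: 0.0315
```

Request:
step_arm(deltas=[[-1, -0.06, 0, 0, 0], [-1, -0.11, 0, 0, 0], [-1, -0.12, 0.127, 0.112, -60], [-1, -0.12, 0.127, 0.112, -60], [-1, -0.12, 0.127, 0.112, -60], [-1, -0.12, 0.127, 0.112, -60], [-1, -0.12, 0.127, 0.112, -60], [-1, -0.12, 0.127, 0.112, -60], [-1, -0.12, 0.127, 0.112, -60]])

```text
time_s: 11.2
tool_pos: [0.6239, -0.2835, 0.1415]
tool_rot: [82.7, 90.0, 87.2]
force: [0.1, -0.6, -0.8]
grip_width: 0.0314
```

```bash
python3 - <<'E'
from h import *
go([0.6245,-0.283,0.0275],4.9)
E
```

```text
t 11.2 at [ 0.6239 -0.2835  0.1415] jaw 4.5 w 0.0314 F [ 0.1 -0.6 -0.8] q7 42 | shift [0.114  0.0004 0.0006] turn -0.4
```

Request:
step_arm(deltas=[[-1, 0.05, 0, 0, 0], [-1, 0.1, 0, 0, 0], [-1, 0.1135, 0, 0, 0], [-1, 0.114, 0, 0, 0], [-1, 0.114, 0, 0, 0], [0.08, 0.114, 0, 0, 0], [0.08, 0.114, 0, 0, 0], [0.08, 0.06, 0, 0, 0], [0.08, 0, 0, 0, 0], [0.08, -0.06, 0, 0, 0], [0.08, -0.06, 0, 0, 0]])

```text
time_s: 12.58
tool_pos: [0.6265, -0.2857, 0.2083]
tool_rot: [-25.1, 89.4, -20.5]
force: [-0.3, -0.6, -0.5]
grip_width: 0.0469
```

```bash
python3 - <<'E'
from h import *
go([0.477,-0.142,0.15],55.6)
E
```

```text
t 12.57 at [ 0.6265 -0.2857  0.2083] jaw 4.5 w 0.0469 F [-0.3 -0.6 -0.5] q7 41 | shift [ 0.0562  0.1554 -0.1382] turn -51.1
```

Request:
step_arm(deltas=[[0, 0.06, 0.155, -0.138, -51], [0, 0.06, 0.155, -0.138, -51], [0, 0.06, 0.155, -0.138, -51], [0, 0.06, 0.155, -0.138, -51], [0, 0.06, 0.155, -0.138, -51], [0, 0.06, 0.155, -0.138, -51], [0, 0.06, 0.155, -0.138, -51]])

```text
time_s: 13.45
tool_pos: [0.4741, -0.1403, 0.1414]
tool_rot: [-178.6, 90.0, -123.2]
force: [-0.2, -1.2, 0.0]
grip_width: 0.0435
```

```bash
python3 - <<'E'
from h import *
m=camera_model("wrist"); im,d=read_camera("wrist"); W=cloud(m,d); save("w5",im)
for t in ["usb_stick","binder_clip","eraser","dish"]:
    for r in regions_of("wrist",t):
        w=W[r["pixels"]]; w=w[np.isfinite(w[:,0])]; w=w[(w[:,2]<.04)]
        if len(w)<9: continue
        print(t,round(r["p"],2),np.round(r["pixel"]),len(w),np.percentile(w[:,2],90).round(3),rect(w[w[:,2]>.003]))
go([0.4727,-0.1396,0.020],55.6)
E
```

```text
usb_stick 0.73 [258. 190.] 922 0.009 (array([ 478.7, -142.7]), 53.5, 17.9, 147.7)
eraser 0.93 [283. 316.] 561 0.017 (array([ 613.2, -203.4]), 44.0, 29.7, 48.4)
dish 0.83 [394.  90.] 12842 0.014 (array([467.5,   9.2]), 112.4, 111.2, 105.3)
t 13.7 at [ 0.4742 -0.1403  0.1415] jaw 55.5 w 0.0437 F [ 0.9 -0.2 -0.5] q7 72 | shift [ 0.1215  0.0016 -0.0002] turn -0.1
```

View pics/w5.png

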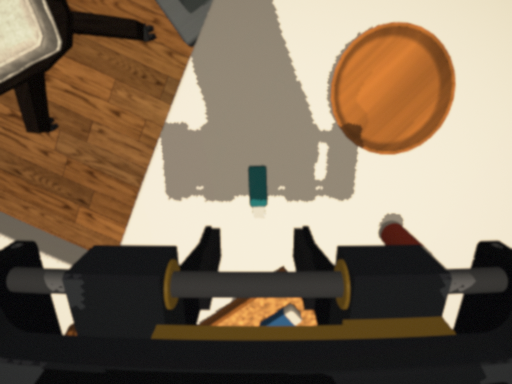

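Request:
step_arm(deltas=[[0, 0.05, 0.001, 0, -1.5], [0, 0.1, 0.001, 0, -1.5], [0, 0.121, 0.001, 0, -1.5], [0, 0.121, 0.001, 0, -1.5], [-1, 0.121, 0.001, 0, -1.5], [-1, 0.121, 0.001, 0, -1.5], [-1, 0.121, 0.001, 0, -1.5], [-1, 0.121, 0.001, 0, -1.5]], newtons=15)

```text
time_s: 14.7
tool_pos: [0.4733, -0.1393, 0.0206]
tool_rot: [-16.4, 90.0, 40.7]
force: [-0.4, -0.2, -0.1]
grip_width: 0.0179
```

Request:
step_arm(deltas=[[-1, -0.05, 0, 0, 0], [-1, -0.08, 0.02, 0.026, 0], [-1, -0.08, 0.092, 0.1215, 0], [-1, -0.08, 0.092, 0.1215, 0], [-1, -0.08, 0.092, 0.1215, 0], [-1, -0.08, 0.092, 0.1215, 0], [-1, -0.08, 0.092, 0.1215, 0]])

```text
time_s: 15.58
tool_pos: [0.4622, 0.0109, 0.1005]
tool_rot: [-149.1, 90.0, -92.2]
force: [-0.4, 0.4, 0.0]
grip_width: 0.0178
```

```bash
python3 - <<'E'
from h import *
go([0.4625,0.0125,0.0265],57)
E
```

```text
t 15.57 at [0.4622 0.0109 0.1005] jaw 56.9 w 0.0178 F [-0.4  0.4  0. ] q7 54 | shift [0.074  0.0006 0.0016] turn -0.1
```

Request:
step_arm(deltas=[[-1, 0.05, 0, 0.001, 0], [-1, 0.073, 0, 0.001, 0], [-1, 0.0735, 0, 0.001, 0], [-1, 0.0735, 0, 0.001, 0], [-0.2, 0.0735, 0, 0.001, 0], [-0.2, 0.0735, 0, 0.001, 0], [-0.2, 0.02, 0, 0.001, 0], [-0.2, -0.04, 0, 0.001, 0], [0.4, -0.1, 0, 0.001, 0], [0.4, -0.12, 0, 0.001, 0], [0.4, -0.12, 0, 0.001, 0]])

```text
time_s: 16.95
tool_pos: [0.4637, 0.0136, 0.2224]
tool_rot: [-33.5, 89.7, 23.6]
force: [0.0, 0.1, 0.1]
grip_width: 0.0562
```

```bash
python3 - <<'E'
from h import *
go([0.593,-0.053,0.22],57)
m=camera_model("wrist"); im,d=read_camera("wrist"); W=cloud(m,d); save("w6",im)
for t in ["glue_stick","usb_stick"]:
    for r in regions_of("wrist",t):
        w=W[r["pixels"]]; w=w[np.isfinite(w[:,0])]
        if len(w)<9: continue
        zz=np.percentile(w[:,2],90)
        print(t,round(r["p"],2),np.round(r["pixel"]),len(w),zz.round(3),rect(w[w[:,2]>.003]),rect(w[w[:,2]>zz-.006]))
E
```

```text
t 16.95 at [0.4637 0.0136 0.2224] jaw 57.1 w 0.0562 F [0.  0.1 0.1] q7 49 | shift [ 0.0028 -0.1447  0.0144] turn 0.1
glue_stick 0.69 [270. 304.] 592 0.089 (array([593.9, -52.4]), 24.9, 24.2, 141.4) (array([594.5, -52.8]), 24.0, 22.7, 147.2)
usb_stick 0.73 [254. 170.] 560 0.014 (array([467.6,   9.3]), 52.5, 17.0, 146.7) (array([467.7,   9.2]), 52.4, 17.0, 146.5)
```

View pics/w6.png

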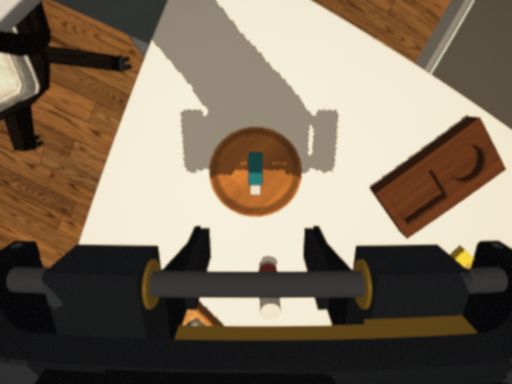

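Request:
step_arm(deltas=[[0.6, 0.04, -0.146, 0.015, 0], [0.6, 0.06, -0.146, 0.015, 0], [0.6, 0.06, -0.146, 0.015, 0], [0.6, 0.06, -0.146, 0.015, 0], [0.6, 0.06, -0.146, 0.015, 0]])

```text
time_s: 17.73
tool_pos: [0.5922, -0.0533, 0.1595]
tool_rot: [125.7, 89.9, -177.2]
force: [1.1, 0.7, 0.9]
grip_width: 0.0696
```

```bash
python3 - <<'E'
from h import *
for i in range(3):
    read_camera("wrist"); go([0.594,-0.053,0.05],57)
E
```

```text
t 17.77 at [ 0.5925 -0.0529  0.1603] jaw 57.1 w 0.0698 F [ 0.4  0.7 -0.1] q7 69 | shift [ 0.1103 -0.0015  0.0007] turn 0.1
t 17.82 at [ 0.5927 -0.0527  0.1608] jaw 57.1 w 0.0696 F [-0.4  0.5  0.7] q7 69 | shift [ 0.1108 -0.0014  0.0003] turn 0.1
t 17.88 at [ 0.5929 -0.0526  0.1611] jaw 57.1 w 0.0696 F [-0.5  0.2  0.7] q7 69 | shift [ 0.1111 -0.0012  0.0002] turn 0.1
```

Request:
step_arm(deltas=[[0.6, 0.04, -0.001, 0, 0], [0.6, 0.08, -0.001, 0, 0], [0.6, 0.11, -0.001, 0, 0], [0.3, 0.111, -0.001, 0, 0], [-0.2, 0.111, -0.001, 0, 0], [-0.2, 0.111, -0.001, 0, 0], [-0.3, 0.111, -0.001, 0, 0], [-0.36, 0.111, -0.001, 0, 0], [-1, 0.111, -0.001, 0, 0], [-1, 0.111, -0.001, 0, 0], [-1, 0.111, -0.001, 0, 0]], newtons=20)

```text
time_s: 19.25
tool_pos: [0.5944, -0.0539, 0.0498]
tool_rot: [-30.0, 90.0, 27.1]
force: [0.4, 0.5, 2.6]
grip_width: 0.0254
```

Request:
step_arm(deltas=[[-1, -0.05, 0, 0, 0], [-1, -0.1, 0, 0, 0], [-1, -0.1, 0.157, 0.2415, 0], [-1, -0.1, 0.157, 0.2415, 0], [-1, -0.1, 0.157, 0.2415, 0], [-1, -0.1, 0.157, 0.2415, 0], [-1, -0.1, 0.157, 0.2415, 0], [-1, -0.1, 0.157, 0.2415, 0], [-1, -0.1, 0.157, 0.2415, 0], [-1, -0.1, 0.157, 0.2415, 0]])

```text
time_s: 20.5
tool_pos: [0.5941, 0.2317, 0.1496]
tool_rot: [-139.8, 90.0, -83.0]
force: [0.4, 0.5, -0.3]
grip_width: 0.025
```

```bash
python3 - <<'E'
from h import *
m=camera_model("wrist"); im,d=read_camera("wrist"); W=cloud(m,d); save("w7",im)
def comp(k):
    n,l,s,_=cv2.connectedComponentsWithStats(k.astype(np.uint8)); return l==1+np.argmax(s[1:,4])
for r in regions_of("wrist","stand")[:1]:
    k=r["pixels"]&(W[...,2]<.04)&(W[...,2]>.004); w=W[comp(k)]
    print(r["p"],np.round(r["pixel"]),len(w),rect(w),rect(w[w[:,2]>.018]))
go([0.594,0.2345,0.061],57); print(proj(m,[0.594,0.2345,0.024]),proj(m,[0.6007,0.1649,0.024]))
E
```

```text
0.55 [236. 195.] 9260 (array([597.6, 199.3]), 149.5, 80.3, 95.7) (array([597.6, 199.3]), 149.5, 80.3, 95.7)
t 20.6 at [0.5941 0.2323 0.1497] jaw 56.9 w 0.0255 F [-0.2 -0.3 -0.3] q7 42 | shift [0.0887 0.0013 0.0018] turn -0.1
(np.float64(259.35345346810294), np.float64(188.56647058814548)) (np.float64(203.80252244442764), np.float64(230.8808009421883))
```

View pics/w7.png

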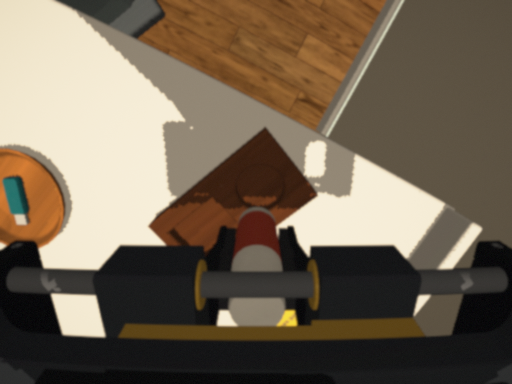

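Request:
step_arm(deltas=[[-1, 0.03, 0.0015, 0.002, 0], [-1, 0.06, 0.0015, 0.002, 0], [-1, 0.085, 0.0015, 0.002, 0], [-1, 0.089, 0.0015, 0.002, 0], [-1, 0.0895, 0.0015, 0.002, 0], [-0.3, 0.0895, 0.0015, 0.002, 0], [0.1, 0.0895, 0.0015, 0.002, 0], [0.2, 0.0895, 0.0015, 0.002, 0], [0.2, 0.04, 0.0015, 0.002, 0], [0.2, -0.02, 0.0015, 0.002, 0], [0.2, -0.06, 0.0015, 0.002, 0], [0.2, -0.06, 0.0015, 0.002, 0]])

```text
time_s: 22.1
tool_pos: [0.5958, 0.2371, 0.2142]
tool_rot: [-27.9, 89.5, 29.2]
force: [-0.2, -0.7, -1.0]
grip_width: 0.0522
```

```bash
python3 - <<'E'
from h import *
m=camera_model("wrist"); im,d=read_camera("wrist"); W=cloud(m,d)
for r in regions_of("wrist","glue_stick"):
    w=W[r["pixels"]]; w=w[np.isfinite(w[:,0])]
    zz=np.percentile(w[:,2],90); print(round(r["p"],2),np.round(r["pixel"]),len(w),zz.round(3),rect(w[w[:,2]>zz-.006]))
t,M,o=tool(); print(M.round(2))
go([0.46,-0.28,0.25],90)
E
```

```text
0.74 [255. 182.] 993 0.099 (array([593.6, 235.9]), 23.6, 22.7, 147.5)
[[ 0.   -0.84  0.54]
 [ 0.    0.54  0.84]
 [-1.    0.    0.  ]]
t 22.2 at [0.5934 0.2366 0.2096] jaw 57.1 w 0.0524 F [-0.3  0.6  0.5] q7 41 | shift [-0.0407 -0.1689 -0.5061] turn -32.9
```

Request:
step_arm(deltas=[[0.6, -0.04, -0.179, -0.523, -33], [0.6, -0.04, -0.179, -0.523, -33], [0.6, -0.04, -0.179, -0.523, -33], [0.6, -0.04, -0.179, -0.523, -33], [0.6, -0.04, -0.179, -0.523, -33], [0.6, -0.04, -0.179, -0.523, -33], [0.6, -0.04, -0.179, -0.523, -33], [0.6, -0.04, -0.179, -0.523, -33], [0.6, -0.04, -0.179, -0.523, -33], [0.6, -0.04, -0.179, -0.523, -33], [0.6, -0.04, -0.179, -0.523, -33]])

```text
time_s: 23.58
tool_pos: [0.4591, -0.2987, 0.2481]
tool_rot: [59.5, 89.9, 149.6]
force: [0.0, 0.3, -0.3]
grip_width: 0.0696
```

```bash
python3 - <<'E'
from h import *
m=camera_model("wrist"); im,d=read_camera("wrist"); W=cloud(m,d)
for r in regions_of("wrist","rubber_stamp"):
    w=W[r["pixels"]]; w=w[np.isfinite(w[:,0])]
    z=w[:,2]; print(round(r["p"],2),np.round(r["pixel"]),len(w),im[r["pixels"]].mean(0).round(),"base",rect(w[(z>.002)&(z<.018)]),"handle",rect(w[(z>.035)]),"z",np.percentile(z,95).round(3))
for r in regions_of("wrist","stapler")[:1]:
    w=W[r["pixels"]]; w=w[w[:,2]>.03]; print("stapler",rect(w))
go([0.488,-0.363,0.05],90)
c=im[20:260,10:330]; save("w8",cv2.resize(c,None,fx=2.4,fy=2.4,interpolation=cv2.INTER_CUBIC))
E
```

```text
0.82 [114. 170.] 1063 [165.  24.  18.] base (array([ 461.4, -471.1]), 39.2, 21.2, 154.2) handle (array([ 459.9, -471. ]), 29.9, 29.8, 160.6) z 0.07
0.74 [110. 104.] 1258 [168.  22.  17.] base (array([ 382.9, -469.9]), 38.3, 22.4, 9.0) handle (array([ 383.3, -469.1]), 30.7, 30.3, 34.2) z 0.07
0.7 [205. 194.] 892 [101.  70.  43.] base (array([ 484.8, -360.1]), 27.0, 23.1, 131.0) handle (array([ 487.5, -363.9]), 30.7, 30.5, 111.9) z 0.07
stapler (array([ 550.1, -411.2]), 42.5, 22.8, 171.4)
t 23.73 at [ 0.46   -0.2978  0.2487] jaw 90.2 w 0.0697 F [ 0.1 -0.2  0. ] q7 126 | shift [ 0.1987 -0.028  -0.0655] turn 0.2
```

View pics/w8.png

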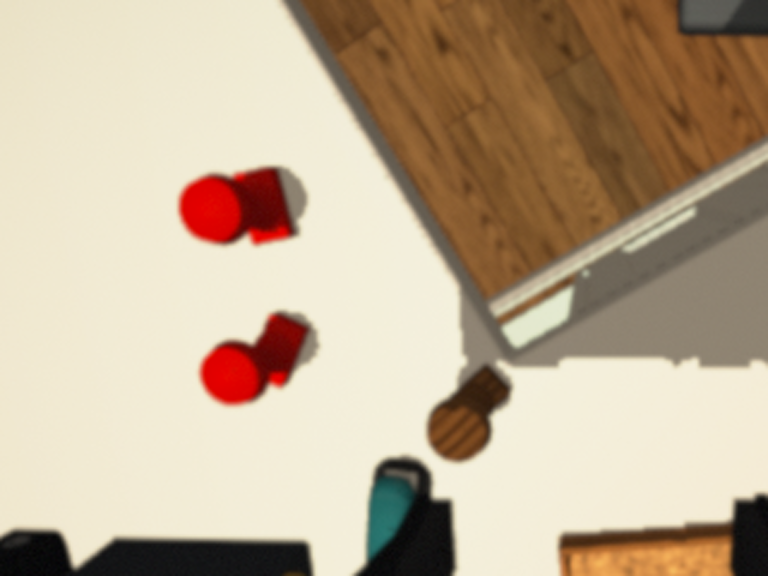

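Request:
step_arm(deltas=[[0.45, 0.06, -0.028, -0.066, 50], [0.45, 0.11, -0.028, -0.066, 50], [0.45, 0.119, -0.028, -0.066, 50], [0.45, 0.119, -0.028, -0.066, 50], [0.45, 0.119, -0.028, -0.066, 50], [0.45, 0.119, -0.028, -0.066, 50], [0.45, 0.119, -0.028, -0.066, 50]])

```text
time_s: 24.6
tool_pos: [0.488, -0.3648, 0.1304]
tool_rot: [48.1, 90.0, 88.4]
force: [-1.0, 0.0, -0.3]
grip_width: 0.0631
```

```bash
python3 - <<'E'
from h import *
m=camera_model("wrist"); im,d=read_camera("wrist"); W=cloud(m,d)
for r in regions_of("wrist","rubber_stamp"):
    w=W[r["pixels"]]; w=w[np.isfinite(w[:,0])]
    z=w[:,2]; print(round(r["p"],2),np.round(r["pixel"]),len(w),im[r["pixels"]].mean(0).round(),"base",rect(w[(z>.002)&(z<.018)]),"handle",rect(w[(z>.035)]),"z",np.percentile(z,95).round(3))
go([0.4875,-0.364,0.05],40)
save("w9",im)
E
```

```text
0.95 [162. 245.] 582 [116.  25.  20.] base (array([ 451.2, -467.1]), 22.6, 16.5, 62.5) handle (array([ 454.3, -462.7]), 11.3, 5.4, 103.9) z 0.047
0.8 [ 85. 216.] 2463 [157.  20.  16.] base (array([ 383.5, -469.7]), 37.9, 23.2, 8.7) handle (array([ 403.1, -432. ]), 116.4, 31.5, 62.2) z 0.07
0.74 [260. 205.] 1931 [69. 47. 28.] base (array([ 482.6, -357.1]), 23.0, 19.5, 43.5) handle (array([ 488.7, -362.7]), 30.6, 30.4, 166.5) z 0.07
t 24.7 at [ 0.4878 -0.3652  0.1306] jaw 40.2 w 0.0631 F [ 0.1 -0.  -0.6] q7 94 | shift [0.0806 0.0011 0.0005] turn 0.2
```

View pics/w9.png

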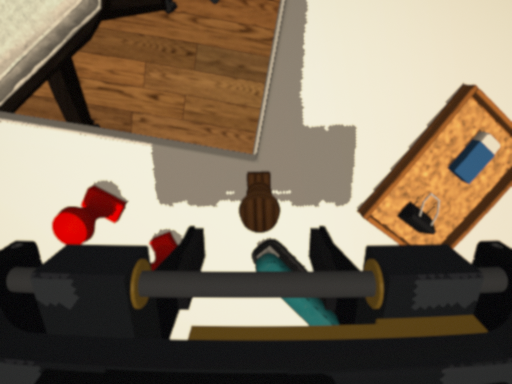

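Request:
step_arm(deltas=[[0.45, 0.04, 0.001, 0.001, -2], [0.45, 0.075, 0.001, 0.001, -2], [0.45, 0.0805, 0.001, 0.001, -2], [0.1, 0.0805, 0.001, 0.001, -2], [-0.1, 0.0805, 0.001, 0.001, -2], [-0.2, 0.0805, 0.001, 0.001, -2], [-0.25, 0.0805, 0.001, 0.001, -2], [-1, 0.0805, 0.001, 0.001, -2], [-1, 0.0805, 0.001, 0.001, -2], [-1, 0.0805, 0.001, 0.001, -2]], newtons=20)

```text
time_s: 25.95
tool_pos: [0.4879, -0.3643, 0.0504]
tool_rot: [-43.0, 90.0, -0.9]
force: [-0.9, 0.3, 3.3]
grip_width: 0.0295
```

```bash
python3 - <<'E'
from h import *
go([0.52,0.0,0.2],4.5); go([0.601,0.1655,0.2],4.5)
E
```

```text
t 25.95 at [ 0.4879 -0.3643  0.0504] jaw 42.1 w 0.0295 F [-0.9  0.3  3.3] q7 99 | shift [-0.1496  0.2489  0.268 ] turn 37.6
t 25.95 at [ 0.4879 -0.3643  0.0504] jaw 42.1 w 0.0295 F [-0.9  0.3  3.3] q7 99 | shift [-0.1496  0.3175  0.439 ] turn 37.6
```

Request:
step_arm(deltas=[[-1, -0.05, 0, 0, 0], [-1, -0.11, 0, 0, 0], [-1, -0.15, 0.3175, 0.439, 37.5], [-1, -0.15, 0.3175, 0.439, 37.5], [-1, -0.15, 0.3175, 0.439, 37.5], [-1, -0.15, 0.3175, 0.439, 37.5], [-1, -0.15, 0.3175, 0.439, 37.5], [-1, -0.15, 0.3175, 0.439, 37.5], [-1, -0.15, 0.3175, 0.439, 37.5], [-1, -0.15, 0.3175, 0.439, 37.5], [-1, -0.15, 0.3175, 0.439, 37.5], [-1, -0.15, 0.3175, 0.439, 37.5]])

```text
time_s: 27.45
tool_pos: [0.6005, 0.1733, 0.1989]
tool_rot: [129.8, 89.9, 135.0]
force: [0.7, -0.6, -1.1]
grip_width: 0.0293
```

```bash
python3 - <<'E'
from h import *
m=camera_model("wrist"); im,d=read_camera("wrist"); save("w10",im)
go([0.601,0.1655,0.061],4.5)
E
```

```text
t 27.5 at [0.6004 0.1687 0.1991] jaw 4.9 w 0.0293 F [-0.3 -1.6 -0.9] q7 5 | shift [ 0.1381 -0.003   0.0005] turn 0.4
```

View pics/w10.png

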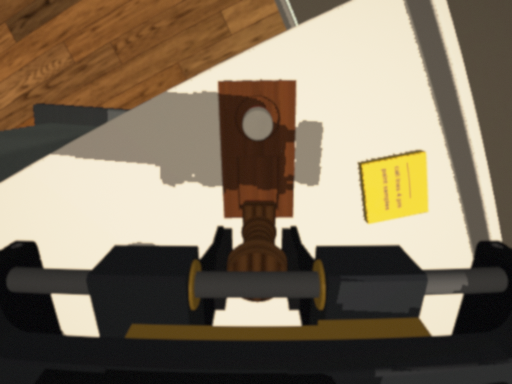

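Request:
step_arm(deltas=[[-1, 0.05, 0, 0, 0], [-1, 0.09, 0, 0, 0], [-1, 0.095, 0, 0, 0], [-1, 0.095, 0, 0, 0]])

```text
time_s: 28.0
tool_pos: [0.6014, 0.1642, 0.1061]
tool_rot: [-17.3, 89.9, -12.9]
force: [-0.4, -0.6, 0.1]
grip_width: 0.0294
```

```bash
python3 - <<'E'
from h import *
read_camera("wrist"); go([0.601,0.1655,0.061],4.5)
E
```

```text
t 28.05 at [0.602  0.1647 0.1068] jaw 4.5 w 0.0292 F [-0.5  0.  -0.1] q7 8 | shift [ 0.0458  0.0008 -0.001 ] turn -0.0
```

Request:
step_arm(deltas=[[-1, 0.025, 0, 0, 0], [-1, 0.042, 0, 0, 0], [-1, 0.0455, 0, 0, 0], [-1, 0.0455, 0, 0, 0], [-0.25, 0.0455, 0, 0, 0], [0.05, 0.0455, 0, 0, 0], [0.15, 0.0455, 0, 0, 0], [0.15, 0.01, 0, 0, 0], [0.15, -0.04, 0, 0, 0], [0.15, -0.1, 0, 0, 0], [0.15, -0.13, 0, 0, 0], [0.15, -0.13, 0, 0, 0]])

```text
time_s: 29.55
tool_pos: [0.6023, 0.1655, 0.2378]
tool_rot: [19.1, 89.7, 23.6]
force: [0.1, 0.5, -0.1]
grip_width: 0.0502
```

```bash
python3 - <<'E'
from h import *
go([0.5,0.0,0.36],90)
c=[]
for n in ["side","wrist"]:
    m=camera_model(n); im,d=read_camera(n); W=cloud(m,d)
    for t in ["eraser","binder_clip","usb_stick","glue_stick","rubber_stamp","stapler"]:
        for r in regions_of(n,t):
            w=W[r["pixels"]]; w=w[np.isfinite(w[:,0])]
            if len(w)<9: continue
            zz=np.percentile(w[:,2],90); print(n,t,round(r["p"],2),np.round(r["pixel"]),np.median(w,0).round(3),zz.round(3),rect(w[w[:,2]>zz-.008]))
    c.append(im)
a=cv2.resize(c[0][90:360,140:400],(520,540),interpolation=cv2.INTER_CUBIC); save("fin",a)
E
```

```text
t 29.55 at [0.6023 0.1655 0.2378] jaw 4.6 w 0.0502 F [ 0.1  0.5 -0.1] q7 4 | shift [-0.123  -0.1566 -0.1146] turn -85.4
side eraser 0.55 [308. 213.] [ 0.618 -0.214  0.017] 0.019 (array([ 618.7, -210.6]), 45.2, 22.1, 96.5)
side eraser 0.3 [274. 117.] [0.599 0.156 0.057] 0.08 (array([601.1, 160.6]), 29.4, 23.0, 169.9)
side binder_clip 0.69 [320. 239.] [ 0.623 -0.291  0.018] 0.025 (array([ 623.8, -288. ]), 31.8, 15.7, 17.2)
side usb_stick 0.47 [234. 162.] [0.464 0.008 0.014] 0.016 (array([468. ,  11.7]), 48.4, 27.6, 147.9)
side glue_stick 0.71 [270.  98.] [0.592 0.228 0.065] 0.101 (array([593. , 234.1]), 24.5, 23.1, 60.1)
side rubber_stamp 0.83 [262. 318.] [ 0.459 -0.478  0.043] 0.071 (array([ 460.4, -473.2]), 29.5, 28.5, 172.7)
side rubber_stamp 0.56 [221. 321.] [ 0.384 -0.476  0.037] 0.07 (array([ 383.9, -471.8]), 29.7, 29.4, 19.6)
side rubber_stamp 0.52 [276. 114.] [0.599 0.156 0.054] 0.08 (array([601.1, 160.6]), 29.4, 23.0, 169.9)
side stapler 0.69 [320. 286.] [ 0.59  -0.425  0.031] 0.042 (array([ 593.1, -419.1]), 127.0, 22.2, 171.3)
wrist glue_stick 0.65 [258. 113.] [0.594 0.236 0.099] 0.1 (array([594.5, 235.7]), 23.5, 23.4, 139.7)
wrist rubber_stamp 0.68 [258. 177.] [0.602 0.171 0.075] 0.08 (array([602.2, 165.2]), 29.2, 29.1, 141.6)
```

View pics/fin.png

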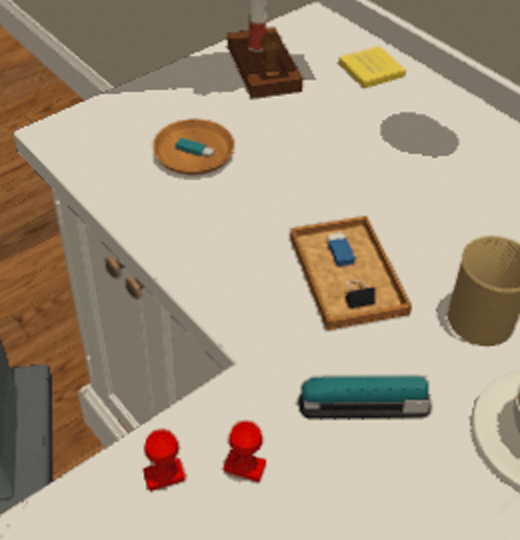

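```bash
python3 -c "
from h import *
print(env.sign_off())"
```

```text
the job is handed in; nothing more can be done
None
```

All five things are in their places, and I handed the job in at about 30 s with the gripper raised clear of everything. No verdict came back from the hand-in.

| Thing | Where it is | Last height check |
|---|---|---|
| Eraser | flat in the tray half nearer the stand | top about 18 mm (expected 18) |
| Black binder clip | flat in the other tray half, handle towards the eraser | top about 25 mm (expected 25) |
| Memory stick | flat in the middle of the dish | top about 14 mm (expected 14) |
| Glue stick | upright in the round recess | top about 100 mm (expected 100) |
| Brown rubber stamp | upright in the rectangular recess | top about 80 mm (expected 82) |

The last pictures also show the stapler and the two red stamps where they started. The largest force I saw reported at the end of a move was about 3.5 N.

One check disagreed: in the last side picture the network also marked the stamp as an "eraser", with a low value (0.30). The real eraser was clearly in the tray. No check failed.

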